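# Draw the rolling pin out of its half-hooded box

## Task

The rolling pin lies in its long wooden box, caught under the hood at one end and the narrow lip at the other. Work it out: slide it back under the hood until its other end is free of the lip, tip that end up through the opening while the rest is still under the hood, and draw the pin out on the slant. Finish while holding it still in the gripper, the whole pin at least 5 cm above the top of the box and clear of the box and the loose things, and leave the things standing around and on the box where they are.

Things in the scene. Friction and masses are not known exactly. Their poses are not given: they have to be found in the camera images.
- rolling_pin: One-piece tapered wooden rolling pin, 190 mm long, 24 mm thick in the middle, 18 mm near its rounded ends, about 0.1 kg. Origin at its middle on its axis; its x axis runs along it, from the hood end to the lip end. It lies on the floor of the box, its axis 18 mm above the worktop, one end under the lip, the other under the hood; it can roll.
- pin_lip_end (a point): Centre of the end face of the pin that starts under the narrow lip (pin x = +95 mm).
- pin_hood_end (a point): Centre of the end face of the pin that starts under the hood (pin x = -95 mm).
- pin_box: Pale wooden box fixed to the worktop, 266 x 136 x 64 mm. Origin: centre of its underside; x runs along it from hooded end to lip end. Floor 6 mm thick, walls 8 mm. Inside x -125 to 125, y -60 to 60, z 6 to 56 mm, empty but for the pin. Boards 8 mm thick lie across the top (z 56 to 64): the hood over x -133 to -45, the lip over x 105 to 133. The opening between is 150 mm long, 120 mm wide.
- opening (a point): Centre of the opening, in the plane of the top of the box (box x = +30, z = 64 mm).
- hood_edge (a point): Middle of the lower edge of the hood at the opening (box x = -45, z = 56 mm).
- lip_edge (a point): Middle of the lower edge of the lip at the opening (box x = +105, z = 56 mm).
- tealight: Loose tealight candle in a metal cup, 38 mm across, 15 mm high, standing on the hood near its outer end. Origin at the centre of its underside. Leave it there.
- timer: Loose round kitchen timer, 68 mm across, 46 mm high, beside the box on its +y side. Origin at the centre of its underside. Leave it there.
- mushroom: Loose mushroom cap, 64 x 66 x 33 mm, beside the box on its +y side. Origin at the centre of its underside. Leave it there.
- scoop: Loose wooden scoop, 56 x 160 x 27 mm, lying beyond the timer and the mushroom on the +y side of the box. Origin at the centre of its underside. Leave it there.

How it is judged:
On the way:
1. the end that was under the lip is up above the top of the box while the other end is still under the hood, inside the box (height (world z) of pin_lip_end above 0.07 m and x of pin_hood_end in the frame of pin_box below -0.045 m and height (world z) of pin_hood_end between 0 and 0.056 m), for 0.05 s.
At the end, for the whole second after the job is handed in: The pin is held still in the gripper (fingers press on it with over 2 N, under 0.03 m/s and 0.3 rad/s), both ends at least 50 mm above the top of the box (z over 0.114 m), touching neither the box nor any of the loose things, which all stand within 30 mm of where they were (height (world z) of each of pin_lip_end, pin_hood_end above 0.114 m and contact force between the fingers and rolling_pin above 2 N and linear speed of rolling_pin below 0.03 m/s and angular speed of rolling_pin below 0.3 rad/s and contact force between rolling_pin and pin_box below 0.1 N and contact force between rolling_pin and tealight below 0.1 N and contact force between rolling_pin and timer below 0.1 N and contact force between rolling_pin and mushroom below 0.1 N and contact force between rolling_pin and scoop below 0.1 N and distance of each of tealight, timer, mushroom, scoop from where it was at the start of the episode below 0.03 m); the arm keeps its last pose, push and grip.
It fails at once if the tealight is moved by more than 30 mm (distance of tealight from where it was at the start of the episode above 0.03 m).
It fails at once if the timer is moved by more than 30 mm (distance of timer from where it was at the start of the episode above 0.03 m).
It fails at once if the mushroom is moved by more than 30 mm (distance of mushroom from where it was at the start of the episode above 0.03 m).
It fails at once if the scoop is moved by more than 30 mm (distance of scoop from where it was at the start of the episode above 0.03 m).
It also fails if it takes over 38 s, if anything falls off the work surface, if the arm or the gripper's body presses on something with over 40 N, if the wrist force passes 120 N, or if a joint passes its speed limit or range.

## Robot

A 6-joint arm with a two-finger parallel gripper is mounted at the origin on a cart in front of the work surface, level with it; the furniture and walls round the work are solid. World frame = base frame: x ahead of the robot, y to its left, z up, the work surface at z = 0. Lengths are in m, angles in rad, forces in N, time in s.
With the tool pointing down it reaches from about 0.3 to 0.75 m from the base axis. Payload 8.5 kg.
Tool frame: the origin (TCP) lies at the very end of the fingers, on their centre line; the grasp point (between the pads) lies 19 mm behind it; z points along the fingers, y is the line along which they close (so a half turn about z gives the same grasp; the last joint's range is limited). The gripper opens to 88 mm and grips with 3 to 60 N. Pads are 18 mm wide; open, the fingers measure 123 mm over their backs; the gripper's body (75 mm by 187 mm) begins 45 mm behind the grasp point.
Start: joints at [0.998, 0.381, 1.297, -0, 1.464, -0.215], TCP at [0.193, 0.515, 0.239] pointing down, gripper open.
Joint ranges: [-3.11, 3.11], [-0.89, 2.33], [0.22, 2.48], [-1.42, 4.56], [0.17, 2.85], [-2.88, 2.88]. Speed limits (rad/s): [2.39, 2.39, 3.14, 3.14, 3.14, 3.14].

## Interface

Orientations are given as [roll, pitch, yaw] about the fixed x, y, z axes, in that order (R = Rz(yaw) Ry(pitch) Rx(roll)).
In Python, from bench import arm, get_image, camera_params gives the robot as it stands. The module is installed in compiled form; this text tells all that it offers.
- The arm moves only by the tool arm_command, never from a script. Its argument "steps" is a list that holds one entry, the list of rows, each a list of 7 numbers: the turn, a rotation vector about the tool's x, y, z in degrees, then the shift along the tool's x, y, z in cm, then the closure, from -1 (fully open) to 1 (shut). In form: [[[ax, ay, az, dx, dy, dz, grip], ...]]. A call has 1 to 10 rows; each row shifts and turns the commanded pose from where the row before left it, along the tool's axes as they then stand; what a row does not reach is not made up. A row lasts 1/8 s, in which the tool goes at most 62.5 mm and 10.7 degrees, less where a joint would pass 70% of its speed; a pose out of reach is approached as far as the arm can. A call is refused whole if a number of a shift passes 6.25 or a number of a turn 10.7, either way. A call with a gripper value outside its range is refused whole. The fingers move at their own pace and stop on an object; "squeeze" is the grip in N (left out, the last holds). Time passes only in rows, so rows that do not move let the fingers close. It gives the time, the measured TCP pose, the force and the opening at its end, in the units of the state.
- arm.state(): the state, without advancing time (a new reading comes with each control period).
- get_image(name): name is "side" or "top" or "wrist"; returns the picture (384x512x3 uint8, red, green, blue); there is no depth.
- camera_params(name): a dict with "vertical_fov" (degrees; the focal length in pixels is half the picture's height over the tangent of half this angle, whatever the lens; pixels are square), "cx", "cy" (the principal point, pixels), "k1" (the pictures are not rectified: a ray, as slopes to the right and down, at radius r is drawn at 1 + k1 r^2 times it, then the intrinsics apply), "eye" and "orientation" of the camera in the world. Camera axes: x right, y down, z forward; pixel columns grow to the right and rows downward; lengths in m; the calibration is good to about 2 mm. A picture is of the moment at which its call begins: read the wrist's pose just before it. camera_params takes no time and is no camera call; for the wrist camera it gives the pose at the moment of the call.
- arm.sign_off(): hands the job in, once; it reports no verdict.
The state is a dict: "clock": time; "joints": joint angles; "qvel": joint speeds; "tau": joint torques, N m; "ee_pos": TCP position; "eef_rot": TCP orientation; "force": force on the tool from outside, world axes, zero at the start; "ft_torque": the same for the moment, N m; "gripper_width": finger opening in m.
Only numpy, scipy, OpenCV 4.12 (cv2) and the standard library are available. Lean on these libraries where they do the work, as an engineer would, in place of code of your own. Each camera call takes 0.05 s, during which the arm holds its last target. There are 200 camera calls.

## Working session

There is one attempt and no reset: what is moved stays moved. The work goes in short steps, Python scripts to look and compute and a tool call to move; the robot and the scene stay as the last step left them, time stands still between calls to the robot, and variables do not carry over. Pictures are saved under pics/ and viewed, on a budget of 10 in all, crops included, one or two more only if the job needs it, and the job is handed in when it is done.

Besides the shell and the picture viewer there is one more tool, called after "Request:" by a JSON object that holds its "op" and its "data". arm_command: Moves the arm, as the interface text tells. Its arguments: {"type":"object","properties":{"steps":{"type":"array","items":{"type":"array","items":{"type":"array","items":{"type":"number"}}}},"squeeze":{"type":"number"}},"required":["steps"]}

```bash
mkdir -p pics
cat > h.py <<'E'
import numpy as np, cv2
from bench import arm, get_image, camera_params
from scipy.spatial.transform import Rotation as R
def rot(o):
    o=np.array(o,float)
    return o if o.shape==(3,3) else R.from_euler('xyz',o).as_matrix()
def ray(p,uv):
    f=192/np.tan(np.radians(p['vertical_fov'])/2)
    d=(np.array(uv,float)-[p['cx'],p['cy']])/f
    s=d.copy()
    for _ in range(30): s=d/(1+p['k1']*(s@s))
    return np.array(p['eye']),rot(p['orientation'])@np.array([*s,1])
def onz(p,uv,z):
    e,d=ray(p,uv); return e+d*(z-e[2])/d[2]
def proj(p,X):
    f=192/np.tan(np.radians(p['vertical_fov'])/2)
    c=rot(p['orientation']).T@(np.array(X)-p['eye']); s=c[:2]/c[2]
    return s*(1+p['k1']*(s@s))*f+[p['cx'],p['cy']]
E
python3 - <<'E'
from h import *
for n in ['top','side']:
    p=camera_params(n);print(n,p)
    cv2.imwrite(f'pics/{n}0.png',get_image(n)[...,::-1])
print(arm.state())
E
```

```text
top {'vertical_fov': 49.68263442533703, 'cx': 260.53335423052, 'cy': 194.20349402440308, 'k1': -0.06291411205887588, 'eye': array([0.3329282 , 0.23306745, 1.08541086]), 'orientation': array([-2.93121618, -0.00307036, -1.50744557])}
side {'vertical_fov': 47.40629201887211, 'cx': 251.97114546331665, 'cy': 191.2802432828102, 'k1': -0.03706699689131731, 'eye': array([ 0.4885545 , -0.54194111,  0.53564706]), 'orientation': array([-2.10041163,  0.01178933, -0.09231417])}
{'clock': 0.1, 'joints': array([ 9.97751885e-01,  3.81118402e-01,  1.29812922e+00, -1.57560271e-06,
        1.46359449e+00, -2.15283363e-01]), 'qvel': array([-1.75692372e-03, -1.47822989e-03, -2.47340914e-03, -1.86573613e-04,
       -1.86837075e-03, -2.22433193e-05]), 'tau': array([ 4.20807250e-03, -4.38646889e+01, -2.24914849e+01,  7.14907469e-02,
        3.41299642e-02, -9.06791843e-05]), 'ee_pos': array([0.19245886, 0.51497188, 0.2382238 ]), 'eef_rot': array([-3.14037170e+00, -2.65384276e-04,  2.78383158e+00]), 'force': array([-0.17164245, -0.2557395 ,  1.46275806]), 'ft_torque': array([ 0.00132538, -0.04920696,  0.02615839]), 'gripper_width': 0.08813500940050217}
```

View pics/top0.png

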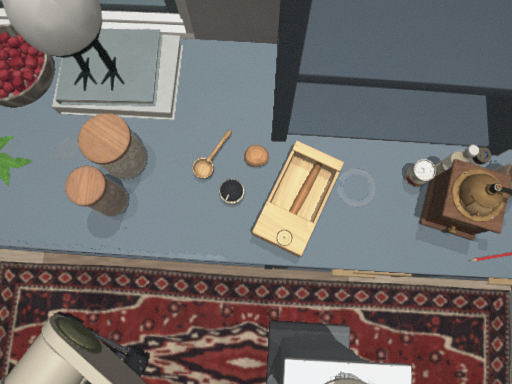

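View pics/side0.png

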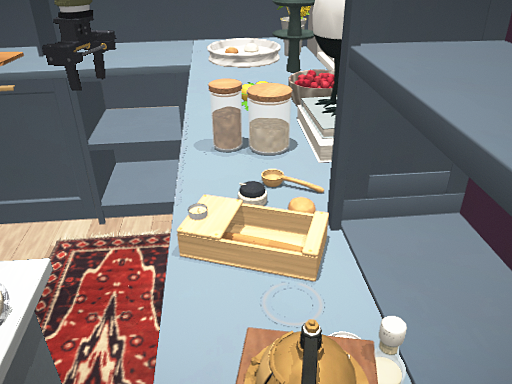

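Run:
```python
import cv2
im=cv2.imread('pics/top0.png'); s=cv2.imread('pics/side0.png')
a=cv2.resize(im[130:265,180:360],None,fx=4.4,fy=4.4,interpolation=cv2.INTER_CUBIC)
cv2.imwrite('pics/topc.png',a)
a=cv2.resize(s[160:285,165:345],None,fx=4.4,fy=4.4,interpolation=cv2.INTER_CUBIC)
cv2.imwrite('pics/sidec.png',a)
```

```text
(no output)
```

View pics/topc.png

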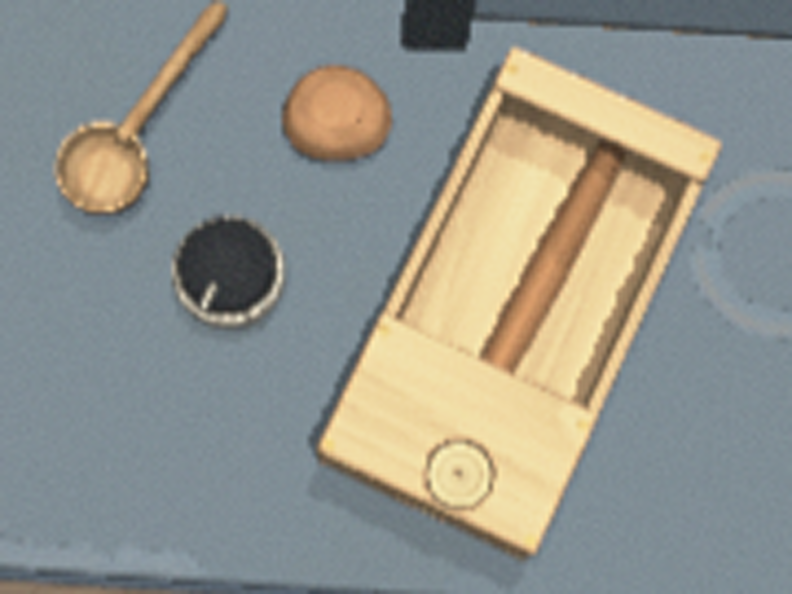

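View pics/sidec.png

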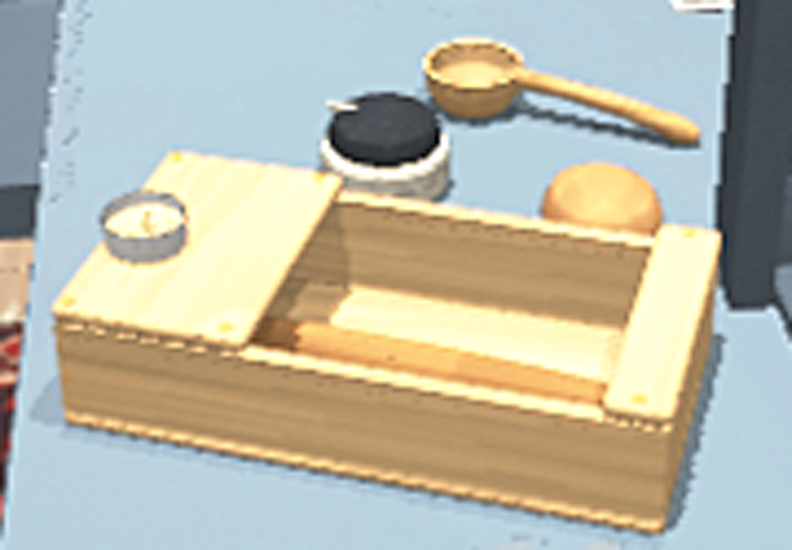

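Run:
```python
from h import *
p=camera_params('top')
c=lambda u,v:((u+.5)/4.4-.5+180,(v+.5)/4.4-.5+130)
P=np.array([onz(p,c(*q),.064) for q in [(513,47),(721,143),(533,550),(322,446)]])
print(P.round(4)); 
x=P[0]-P[3]+P[1]-P[2]; yaw=np.arctan2(x[1],x[0]); C=P.mean(0); print('yaw',yaw,np.degrees(yaw),'C',C)
print([np.linalg.norm(P[i]-P[(i+1)%4]) for i in range(4)])
Rb=R.from_euler('z',yaw).as_matrix(); np.savez('box.npz',C=C*[1,1,0],yaw=yaw)
for n,q,z in [('pinlip',(608,150),.018),('pinhood',(500,362),.018),('tea',(460,473),.079),('timer',(228,270),.046),('mush',(337,110),.02),('scoopbowl',(102,168),.027),('scooph',(215,12),.015),('cab',(440,45),0),('innerL hood',(390,322),.064),('innerR hood',(588,408),.064)]:
    X=onz(p,c(*q),z); print(n,X.round(4),(Rb.T@(X-C*[1,1,0])).round(4))
s=camera_params('side')
for b in [(-.133,-.068,.064),(.133,-.068,.064),(.133,.068,.064),(-.133,.068,.064)]:
    u=proj(s,C*[1,1,0]+Rb@b); print((u-[165,160])*4.4)
```

```text
[[0.6995 0.1604 0.064 ]
 [0.6486 0.0364 0.064 ]
 [0.4062 0.1359 0.064 ]
 [0.4568 0.257  0.064 ]]
yaw -0.38417864088724224 -22.011814701911064 C [0.55276277 0.14742029 0.064     ]
[np.float64(0.1340899661494026), np.float64(0.26204272259204103), np.float64(0.1311608839397897), np.float64(0.26118701245094883)]
pinlip [0.6538 0.0964 0.018 ] [ 0.1128 -0.0094  0.018 ]
pinhood [0.519 0.156 0.018] [-0.0345 -0.0047  0.018 ]
tea [0.4449 0.1795 0.079 ] [-0.1121 -0.0107  0.079 ]
timer [0.5583 0.319  0.046 ] [-0.0592  0.1612  0.046 ]
mush [0.6678 0.2627 0.02  ] [0.0635 0.15   0.02  ]
scoopbowl [0.6203 0.4013 0.027 ] [-0.0325  0.2606  0.027 ]
scooph [0.728  0.3425 0.015 ] [0.0893 0.2466 0.015 ]
cab [0.7208 0.2016 0.    ] [0.1354 0.1132 0.    ]
innerL hood [0.5301 0.223  0.064 ] [-0.0494  0.0616  0.064 ]
innerR hood [0.4878 0.1084 0.064 ] [-0.0456 -0.0605  0.064 ]
[ 49.64506531 308.39080412]
[675.64000133 416.7296666 ]
[725.0764266  232.06796626]
[171.03054966 150.28447948]
```

The box centre is about (0.553, 0.147), yaw −22°. The pin crosses the opening near box y = −7 mm, at about −23.8° world. The hood end faces the robot. The timer, mushroom and scoop stand clear on the +y side, and the tealight is at box x ≈ −112 mm. Next I work out the approach.

```bash
cat >> h.py <<'E'
B=np.load('box.npz') if __import__('os').path.exists('box.npz') else None
def go(bx,by,z,tilt=0,yaw=np.radians(156.2)):
    "tool-axis turn (deg) and shift (cm) from the measured pose to TCP at box (bx,by), height z, lip end tilted up"
    s=arm.state(); R0=R.from_euler('xyz',s['eef_rot'])
    T=B['C']+R.from_euler('z',float(B['yaw'])).apply([bx,by,0])+[0,0,z]
    R1=R.from_euler('xyz',[np.pi,0,yaw])*R.from_euler('y',-tilt,degrees=True)
    print('turn',np.degrees((R0.inv()*R1).as_rotvec()).round(2),'shift',(R0.inv().apply(T-s['ee_pos'])*100).round(2),'T',T.round(3))
def box(X): return R.from_euler('z',-float(B['yaw'])).apply(np.array(X)-B['C'])
E
python3 -c "
from h import *
go(.038,-.007,.2)"
```

```text
turn [-0.07 -0.01  3.3 ] shift [-50.4  -22.61   3.84] T [0.585 0.127 0.2  ]
```

Request:
{"op": "arm_command", "data": {"steps": [[[0,0,0,-5.04,-2.26,0.2,-0.1],[0,0,0,-5.04,-2.26,0.2,-0.1],[0,0,0,-5.04,-2.26,0.2,-0.1],[0,0,0,-5.04,-2.26,0.2,-0.1],[0,0,0,-5.04,-2.26,0.2,-0.1],[0,0,0,-5.04,-2.26,0.2,-0.1],[0,0,0,-5.04,-2.26,0.2,-0.1],[0,0,0,-5.04,-2.26,0.2,-0.1],[0,0,0,-5.04,-2.26,0.2,-0.1],[0,0,3.3,-5.04,-2.26,0.2,-0.1]]], "squeeze": 15}}

```text
clock: 1.35
ee_pos: [0.5865, 0.1255, 0.2184]
eef_rot: [-3.141, -0.001, 2.725]
force: [0.9, 1.3, -0.4]
gripper_width: 0.0484
```

Request:
{"op": "arm_command", "data": {"steps": [[[0,0,0,0,0,0,-0.1],[0,0,0,0,0,0,-0.1]]]}}

```text
clock: 1.6
ee_pos: [0.5851, 0.1272, 0.2184]
eef_rot: [-3.141, -0.001, 2.726]
force: [0.1, 0.4, 0.0]
gripper_width: 0.0488
```

Run:
```python
from h import *
s=arm.state();p=camera_params('wrist');cv2.imwrite('pics/w1.png',get_image('wrist')[...,::-1])
print(s['ee_pos'],s['gripper_width'],s['force'],box(s['ee_pos']))
go(.038,-.007,.2)
for z,b in [(.018,(.038,-.007)),(.018,(.09,-.009)),(.018,(-.03,-.005)),(.064,(-.045,.06)),(.064,(-.045,-.06)),(.064,(.105,.06)),(.064,(.105,-.06))]:
    X=B['C']+R.from_euler('z',float(B['yaw'])).apply([*b,z]); print(b,proj(p,X).round(0))
print(p)
```

```text
[0.58509177 0.12720756 0.21836373] 0.04880752887966281 [0.10295707 0.37309931 0.0181807 ] [ 0.03754812 -0.00662252  0.21836373]
turn [-0.   -0.04  0.06] shift [-0.09 -0.07  1.87] T [0.585 0.127 0.2  ]
(0.038, -0.007) [255. 176.]
(0.09, -0.009) [255. 217.]
(-0.03, -0.005) [255. 117.]
(-0.045, 0.06) [321.  99.]
(-0.045, -0.06) [198. 103.]
(0.105, 0.06) [317. 241.]
(0.105, -0.06) [209. 245.]
{'vertical_fov': 66.48275719238306, 'cx': 255.25614156990596, 'cy': 196.79589266566535, 'k1': -0.006252041409056107, 'eye': array([0.52152358, 0.15481807, 0.36332157]), 'orientation': array([ 2.87030946e+00, -5.36632854e-04,  1.15517155e+00])}
```

View pics/w1.png

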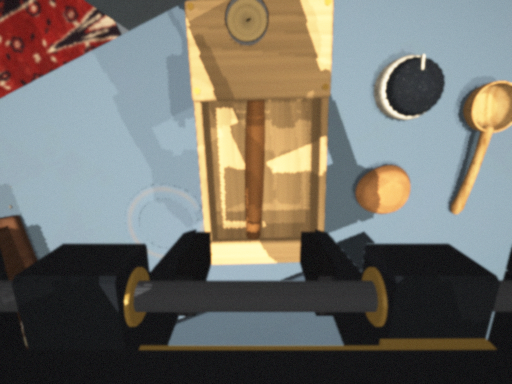

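The wrist view shows the pin running from (257,105) at the hood edge to (253,237) at the lip. That matches the predicted column, 255, so I descend.

Request:
{"op": "arm_command", "data": {"steps": [[[0,0,0,-0.05,-0.04,4,-0.1],[0,0,0,0,0,4,-0.1],[0,0,0,0,0,4,-0.1],[0,0,0,0,0,4,-0.1],[0,0,0,0,0,2.5,-0.1],[0,0,0,0,0,1.2,-0.1],[0,0,0,0,0,0.6,-0.1],[0,0,0,0,0,0.5,-0.1],[0,0,0,0,0,0,-0.1]]]}}

```text
clock: 2.78
ee_pos: [0.586, 0.1265, 0.0111]
eef_rot: [3.141, 0.001, 2.726]
force: [-0.8, 0.0, 0.4]
gripper_width: 0.0486
```

Request:
{"op": "arm_command", "data": {"steps": [[[0,0,0,0,0,0,0.2],[0,0,0,0,0,0,0.4],[0,0,0,0,0,0,0.6],[0,0,0,0,0,0,0.8],[0,0,0,0,0,0,1],[0,0,0,0,0,0,1]]], "squeeze": 25}}

```text
clock: 3.52
ee_pos: [0.586, 0.1263, 0.0109]
eef_rot: [3.141, 0.0, 2.726]
force: [-0.9, 0.2, 1.4]
gripper_width: 0.023
```

Request:
{"op": "arm_command", "data": {"steps": [[[0,0,0,0,0,-0.3,1],[0,0,0,0.6,0,0,1],[0,0,0,0.8,0,0,1],[0,0,0,0.8,0,0,1],[0,0,0,0.8,0,0,1],[0,0,0,0.6,0,0,1],[0,0,0,0,0,0,1],[0,0,0,0,0,0,1]]]}}

```text
clock: 4.53
ee_pos: [0.5531, 0.1409, 0.0138]
eef_rot: [3.141, 0.0, 2.726]
force: [-0.5, 0.6, -1.1]
gripper_width: 0.0227
```

Run:
```python
from h import *
s=arm.state();w=get_image('wrist');t=get_image('top')
print(s['ee_pos'],s['gripper_width'],s['force'],box(s['ee_pos']))
a=cv2.resize(t[130:265,240:360],None,fx=4,fy=4,interpolation=cv2.INTER_CUBIC)[:384]
a=cv2.resize(t[130:265,240:340],(400,540),interpolation=cv2.INTER_CUBIC)
b=np.zeros((540,400,3),np.uint8); b[:384]=w[:,60:460]
cv2.imwrite('pics/c2.png',np.hstack([a,b])[...,::-1])
```

```text
[0.55311886 0.14086259 0.01378804] 0.022723307718302086 [-0.47190734  0.56557583 -1.11572509] [ 0.00278794 -0.00594622  0.01378804]
```

View pics/c2.png

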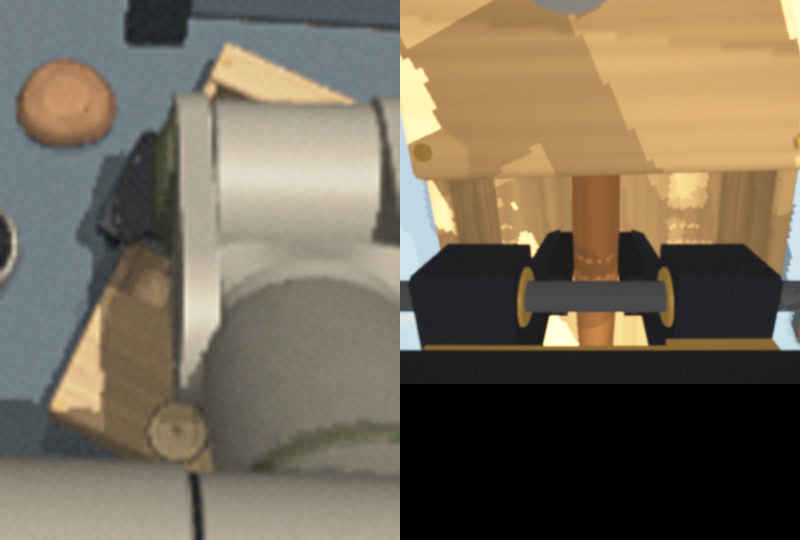

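Contact force is about 1 N. The pin sits square between the pads under the hood edge, and the lip end is clear of the lip. I tip it about its hood end by 19°.

Request:
{"op": "arm_command", "data": {"steps": [[[0,-3.2,0,-0.02,0,-0.57,1],[0,-3.2,0,-0.02,0,-0.57,1],[0,-3.2,0,-0.02,0,-0.57,1],[0,-3.2,0,-0.02,0,-0.57,1],[0,-3.2,0,-0.02,0,-0.57,1],[0,-3.2,0,-0.02,0,-0.57,1],[0,0,0,0,0,0,1],[0,0,0,0,0,0,1],[0,0,0,0,0,0,1]]]}}

```text
clock: 5.75
ee_pos: [0.55, 0.1421, 0.0475]
eef_rot: [3.142, 0.335, 2.726]
force: [0.7, -0.6, -0.2]
gripper_width: 0.0228
```

Run:
```python
from h import *
s=arm.state()
print(box(s['ee_pos']),s['gripper_width'],s['force'])
go(-.0009,-.006,.0482,19)
cv2.imwrite('pics/s3.png',cv2.resize(get_image('side')[100:310,150:390],None,fx=3,fy=2.8,interpolation=cv2.INTER_CUBIC)[...,::-1])
```

```text
[-0.00057622 -0.00594232  0.04748562] 0.022849162349316887 [ 0.70952843 -0.59621686 -0.24909809]
turn [-0.01  0.17 -0.02] shift [ 0.01 -0.01 -0.08] T [0.55  0.142 0.048]
```

View pics/s3.png

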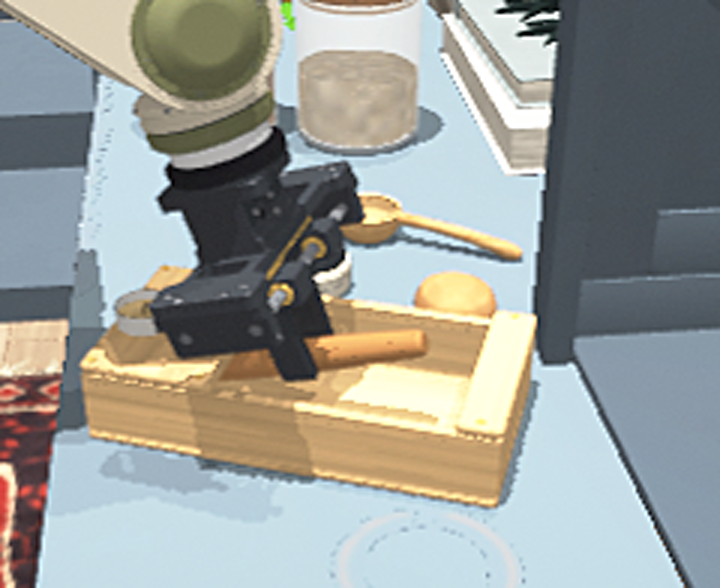

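The pin is tipped: its lip end is at crop (425,342), above the opening, and the tealight at (135,310) is still in place. I check that end's position by casting the pixel ray into the pin's vertical plane.

Run:
```python
from h import *
e,d=ray(camera_params('side'),(150+420/3,100+342/2.8))
q=R.from_euler('z',-float(B['yaw'])); e,d=q.apply(e-B['C']),q.apply(d)
X=e+d*(-.008-e[1])/d[1]; th=np.radians(19.2); print('lip end',X,'hood end',X-.19*np.array([np.cos(th),0,np.sin(th)]))
```

```text
lip end [ 0.06938062 -0.008       0.07999487] hood end [-0.11005089 -0.008       0.01751021]
```

The measured lip end is at z 80 mm, and the hood end is at box x −110, z 17.5 mm, so the waypoint is met. Next I draw it out along the slant.

Request:
{"op": "arm_command", "data": {"steps": [[[0,0,0,-0.5,0,0,1],[0,0,0,-1,0,0,1],[0,0,0,-1,0,0,1],[0,0,0,-1,0,0,1],[0,0,0,-1,0,0,1],[0,0,0,-1,0,0,1],[0,0,0,-1,0,0,1],[0,0,0,-1,0,0,1],[0,0,0,-0.8,0,0,1],[0,0,0,0,0,0,1]]]}}

```text
clock: 7.05
ee_pos: [0.6218, 0.1105, 0.0751]
eef_rot: [3.141, 0.336, 2.726]
force: [0.8, -0.4, -1.5]
gripper_width: 0.0229
```

Run:
```python
from h import *
s=arm.state()
print(box(s['ee_pos']),s['gripper_width'],s['force'])
cv2.imwrite('pics/s4.png',cv2.resize(get_image('side')[100:310,150:390],None,fx=3,fy=2.8,interpolation=cv2.INTER_CUBIC)[...,::-1])
```

```text
[ 0.07788874 -0.00836281  0.0750882 ] 0.022917636786569058 [ 0.8023106  -0.42264938 -1.49266978]
```

View pics/s4.png

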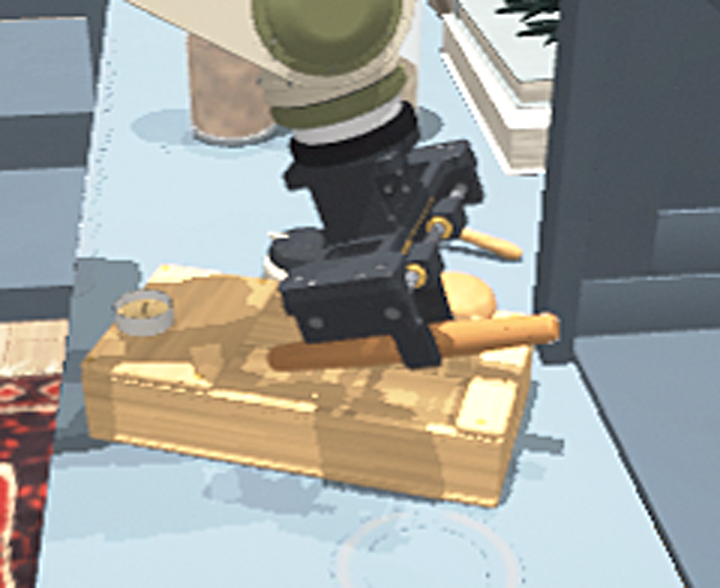

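The hood end at crop (275,358) has cleared the hood edge, and the tealight is untouched. Now I lift straight up.

Request:
{"op": "arm_command", "data": {"steps": [[[0,0,0,-0.22,0,-0.65,1],[0,0,0,-0.45,0,-1.3,1],[0,0,0,-0.45,0,-1.3,1],[0,0,0,-0.45,0,-1.3,1],[0,0,0,-0.45,0,-1.3,1],[0,0,0,-0.45,0,-1.3,1],[0,0,0,-0.45,0,-1.3,1],[0,0,0,-0.45,0,-1.3,1],[0,0,0,-0.4,0,-1.2,1],[0,0,0,0,0,0,1]]]}}

```text
clock: 8.35
ee_pos: [0.6213, 0.1109, 0.1919]
eef_rot: [3.141, 0.337, 2.726]
force: [-0.2, -0.3, -1.2]
gripper_width: 0.0227
```

Request:
{"op": "arm_command", "data": {"steps": [[[0,0,0,0,0,0,1],[0,0,0,0,0,0,1],[0,0,0,0,0,0,1],[0,0,0,0,0,0,1]]]}}

```text
clock: 8.85
ee_pos: [0.621, 0.1109, 0.1905]
eef_rot: [-3.141, 0.335, 2.726]
force: [-0.1, 0.3, -0.7]
gripper_width: 0.0229
```

Run:
```python
from h import *
s=arm.state()
b=box(s['ee_pos']);th=-(s['eef_rot'][1]); th=abs(th)
P=b+.007*np.array([-np.sin(th),0,np.cos(th)]); u=np.array([np.cos(th),0,np.sin(th)])
print(b,s['gripper_width'],s['force'],abs(s['qvel']).max(),'hood end',P-.110*u,'lip end',P+.080*u)
a=cv2.resize(get_image('side')[100:310,150:390],(440,384));b=get_image('top')[100:292,180:360]
cv2.imwrite('pics/s5.png',np.hstack([a,cv2.resize(b,(360,384))])[...,::-1])
```

```text
[ 0.07692988 -0.00832398  0.19052423] 0.022895478728489828 [-0.12967008  0.31018482 -0.66820139] 0.00236940629388887 hood end [-0.0292623  -0.00832398  0.16099084] lip end [ 0.15018763 -0.00832398  0.2234226 ]
```

View pics/s5.png

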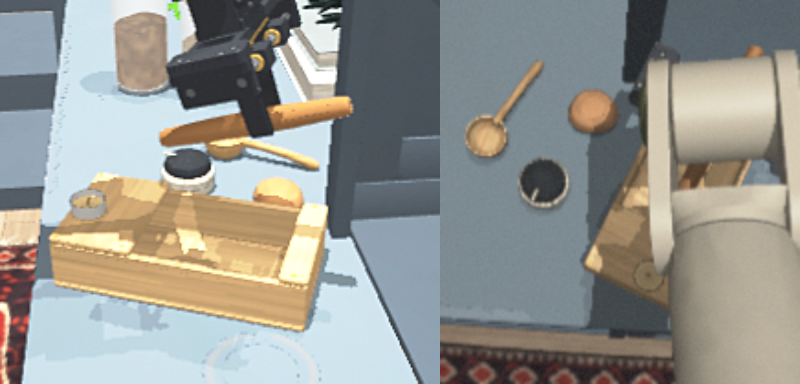

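The pin hangs free above the box. Its ends show at (163,138) and (350,107) in the side half of the picture, at heights of about 0.16 and 0.22 m. All the loose things are in place and the arm is still, so I hand in.

```bash
python3 -c "
from h import *
print(arm.sign_off())"
```

```text
the job is handed in; nothing more can be done
None
```

The rolling pin is out of the box and held still in the gripper, and I handed the job in at about 9 s on the robot's clock. The sign-off reports no verdict.

- **What I did:** I gripped the pin near its middle with 25 N and lifted it 3 mm. I slid it about 36 mm back under the hood and tipped it 19° about its hood end. Then I drew it out 83 mm along the slant and raised it about 11.5 cm.
- **On-the-way check:** the side camera put the lip end at z ≈ 80 mm, with the hood end, worked out from the tilt, at box x ≈ −110 mm and z ≈ 17.5 mm. That meets the tipping condition.
- **Final check:** the ends are at about 0.16 m and 0.22 m, worked out from the arm's pose, against the 0.114 m needed. The fingers are stopped on the pin at 22.9 mm, joint speeds are near zero, and outside forces stayed within about 2 N in every reading.
- **Loose things:** the tealight, timer, mushroom and scoop look unmoved in the last pictures. I judged that by eye and did not measure it.

No check failed or disagreed.

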